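Carry the honed tools over to the empty rack in their order of use

TASK

The three chisels and the gouge have been honed and lie in the full rack in the order in which they will be used, with a screwdriver that does not belong to the set somewhere among them. Move the three chisels and the gouge to the empty rack, one to a nest, in the same order from left to right and closing up the gap of the screwdriver, each lying fully down in its nest with the handle towards the robot. Leave the screwdriver in its place in the full rack.

Things in the scene. Friction and masses are not known exactly. Their poses are not given: they have to be found in the camera images.
- short_chisel: Shortest chisel: 172 mm over all; pale wooden handle 104 mm long, up to 33 mm thick; flat blade 11 mm wide, 5 mm thick. 0.2 kg. Origin on the handle's axis, 50 mm from the shoulder where the blade starts: about its centre of mass, the place to grip, and 42 mm above the bench when seated. x axis along the tool to the blade tip, z up.
- middle_chisel: Middle chisel: 198 mm over all; brown wooden handle 103 mm long, waisted, up to 36 mm thick at the butt; flat blade 11 mm wide, 5 mm thick. 0.2 kg. Origin on the handle's axis, 50 mm from the shoulder where the blade starts: about its centre of mass, the place to grip, and 43 mm above the bench when seated. x axis along the tool to the blade tip, z up.
- long_chisel: Longest chisel: 224 mm over all; brown faceted wooden handle 120 mm long, up to 38 mm thick; flat blade 11 mm wide, 6 mm thick. 0.13 kg. Origin on the handle's axis, 50 mm from the shoulder where the blade starts: about its centre of mass, the place to grip, and 43 mm above the bench when seated. x axis along the tool to the blade tip, z up.
- gouge: Gouge: 236 mm over all; the thickest handle, dark wood, 118 mm long, up to 43 mm thick; blade 17 mm wide, 5 mm thick. 0.17 kg. Origin on the handle's axis, 50 mm from the shoulder where the blade starts: about its centre of mass, the place to grip, and 46 mm above the bench when seated. x axis along the tool to the blade tip, z up.
- screwdriver: Screwdriver, to be left alone: 166 mm over all, dark blue handle 88 mm long and 35 mm thick, round pointed shank 9 mm thick. It lies in a fifth nest of the full rack, in any place of the row. Origin on the handle's axis, x axis to the tip.
- empty_rack: Empty rack, the target, fixed: dark brown board 220 x 324 mm, 12 mm thick, with a handle rail and a blade rail whose notches form 4 nests. Origin: centre of its underside, on the bench; x away from the robot, y left. Nest middles at y = +114, +38, -38, -114 mm. A seated tool has its origin at x = -40 mm and its x axis along the rack's; there, between the rails, fingers have room on both sides.
- nest_short_chisel: Nest of the full rack (brown, 400 mm long, 5 nests 76 mm apart) where the short chisel starts; fixed, it marks that place in the row. Origin on the bench below the middle of the nest; axes, rails and seat (tool's origin at x = -40 mm, y = 0) as on the empty rack. Rails: handle rail at x = -71 mm, 18 mm thick; blade rail at x = +45 mm, 16 mm thick.
- nest_middle_chisel: Nest of the full rack where the middle chisel starts; fixed, marks its place in the row; same form and axes as the others. Handle notches: floor 26 mm above the bench and 30 mm wide, mouth 53 mm wide, teeth 49 mm high above the bench.
- nest_long_chisel: Nest of the full rack where the long chisel starts; fixed, marks its place in the row; same form and axes as the others. Blade notches: floor 40 mm above the bench and 22 mm wide, mouth 38 mm wide, teeth 57 mm high above the bench.
- nest_gouge: Nest of the full rack where the gouge starts; fixed, marks its place in the row; same form and axes as the others. Neighbouring handles leave about 36 to 44 mm between them for a finger, so open the gripper only some 60 to 65 mm. The rails end in small caps no higher than the teeth; the board between the rails is clear.

How it is judged:
By the outcome, as a careful person would: the job done as asked, in the order asked, and still so for the second after the job is handed in, with the robot touching nothing.
It also fails if it takes over 109 s, if anything falls off the work surface, if the arm or the gripper's body presses on something with over 40 N, if the wrist force passes 120 N, or if a joint passes its speed limit or range.

ROBOT

A 6-joint arm with a two-finger parallel gripper is mounted at the origin on a cart in front of the work surface, level with it; the furniture and walls round the work are solid. World frame = base frame: x ahead of the robot, y to its left, z up, the work surface at z = 0. Lengths are in m, angles in degrees, forces in N, time in s.
With the tool pointing down it reaches from about 0.275 to 0.875 m from the base axis. Payload 12.5 kg.
Tool frame: the origin (TCP) lies midway between the tips of the shut fingers; the grasp point (between the pads) lies 19 mm behind it; z points along the fingers, y is the line along which they close (so a half turn about z gives the same grasp; the last joint's range is limited). The gripper opens to 85 mm and grips with 20 to 120 N. Pads are 22 mm wide; open, the fingers measure 114 mm over their backs; the gripper's body (76 mm by 85 mm) begins 54 mm behind the grasp point. The pads swing forward as they close: fully open they stand 13 mm farther back than shut.
Start: joints at [-73.774, 20.094, 94.641, -0, 65.266, -4.847], TCP at [0.198, -0.513, 0.231] pointing down, gripper open.
Joint ranges: [-157.81, 157.81], [-45, 120.19], [0.68, 151.7], [-89.99, 269.99], [4.06, 180], [-164.3, 164.3]. Speed limits (degrees/s): [127.2, 127.2, 159.86, 180, 180, 180].

INTERFACE

Orientations are given as [roll, pitch, yaw] about the fixed x, y, z axes, in that order (R = Rz(yaw) Ry(pitch) Rx(roll)).
In Python, from rig import env, get_image, get_calibration, order, spotter gives the robot as it stands.
- The arm moves only by the tool step_arm, never from a script. Its argument "series" is a list of rows, each a list of 3 entries, a list of its own where there are three numbers: the closure, from 0 (fully open) to 1 (shut), then the shift along the tool's x, y, z in mm, then the turn about the tool's z in rad. In form: [[jaw, [x, y, z], roll], ...]. A call has 1 to 10 rows; each row shifts and turns the commanded pose from where the row before left it, along the tool's axes as they then stand; what a row does not reach is not made up. A row lasts 1/10 s, in which the tool goes at most 50 mm and 8.59 degrees, less where a joint would pass 70% of its speed; a pose out of reach is approached as far as the arm can. A call with a gripper value outside its range is refused whole. The fingers move at their own pace and stop on an object; "squeeze" is the grip in N (left out, the last holds). Time passes only in rows, so rows that do not move let the fingers close. It gives the time, the measured TCP pose, the force, the opening and the grip force at its end, in the units of the state.
- env.get_obs(): the state, without advancing time (a new reading comes with each control period).
- get_image(name): name is "side" or "top"; returns the picture (400x640x3 uint8, blue, green, red); there is no depth.
- get_calibration(name): a dict with "vertical_fov" (degrees; the focal length in pixels is half the picture's height over the tangent of half this angle, whatever the lens; pixels are square), "cx", "cy" (the principal point, pixels), "cam_to_world" (4x4, takes a point from camera to world coordinates). Camera axes: x right, y up, looking along -z (the intrinsics and any distortion apply to the point x, -y, -z); pixel columns grow to the right and rows downward; lengths in m; the calibration is good to about 2 mm. A picture is of the moment at which its call begins. get_calibration takes no time and is no camera call.
- order.hand_in(): hands the job in; it is judged then, once.
Trained networks look in the newest picture that a camera, given by its name, has taken for a name from the list of things; names that differ only in an ending like _2 or _b are one class to them, and where a whole thing is asked for, a point or a joint stands for the part that bears it (a point fixed in the world has none). Each returns a list of dicts, best first, with "p" (0 to 1); they miss things now and then, are a little off and sometimes report something else, mostly with a low value. They report only what shows in the picture. A call takes as long as a camera call.
- spotter.cut_out(query, camera): "mask" (400x640 bool, what is visible of it) and "rect" ([centre column, centre row, width, height] in pixels, round what is visible of it).
The state is a dict: "time": time; "qpos": joint angles; "dq": joint speeds; "joint_efforts": joint torques, N m; "eef_pos": TCP position; "tcp_rot": TCP orientation; "ft_force": force on the tool from outside, world axes, zero at the start; "moment": the same for the moment, N m; "grip_width": finger opening in m; "grip_force": force on a finger pad.
Only numpy, scipy, OpenCV 4.12 (cv2) and the standard library are available. Lean on these libraries where they do the work, as an engineer would, in place of code of your own. Each camera call takes 0.05 s, during which the arm holds its last target. There are 200 camera calls.

## Working session

There is one attempt and no reset: what is moved stays moved. The work goes in short steps, Python scripts to look and compute and a tool call to move; the robot and the scene stay as the last step left them, time stands still between calls to the robot, and variables do not carry over. Pictures are saved under pics/ and viewed, at most 14 in all, crops included, and the job is handed in when it is done.

Besides the shell and the picture viewer there is one more tool, called after "Request:" as name([rows], argument=value, ...), one row to a line, values as JSON. step_arm: Moves the arm, as the interface text tells. Its arguments: {"type":"object","properties":{"series":{"type":"array"},"squeeze":{"type":"number"}},"required":["series"]}

```bash
mkdir -p pics; ls; python3 - <<'E'
from rig import env, get_image, get_calibration, order, spotter
import cv2,numpy as np
for n in("top","side"):
    cv2.imwrite(f"pics/{n}0.png",get_image(n)); c=get_calibration(n); print(n,c)
    for q in("short_chisel","middle_chisel","long_chisel","gouge","screwdriver","empty_rack"):
        for d in spotter.cut_out(q,n)[:2]: print(q,round(d["p"],2),np.round(d["rect"],1),d["mask"].sum())
print(env.get_obs())
E
```

```text
pics
top {'vertical_fov': 49.22215592951205, 'cx': 318.1567974625617, 'cy': 195.76121319701846, 'cam_to_world': array([[-0.01615289,  0.99056624, -0.13607939,  0.3531089 ],
       [-0.99984776, -0.01510416,  0.00873572,  0.00207159],
       [ 0.00659794,  0.13619978,  0.99065942,  1.19517815],
       [ 0.        ,  0.        ,  0.        ,  1.        ]])}
short_chisel 0.57 [341.6 171.4  11.3  57.9] 479
long_chisel 0.59 [428.6 173.7  20.5  84.7] 793
gouge 0.98 [371.6 168.1  16.1  87.1] 1011
gouge 0.54 [400.4 178.6  32.2  49.2] 268
screwdriver 0.81 [457.9 173.4  13.5  61.1] 428
empty_rack 0.59 [238.2 199.9 123.2  87.5] 9443
side {'vertical_fov': 43.637556055805234, 'cx': 316.0182133593934, 'cy': 207.8637193983973, 'cam_to_world': array([[ 0.88495998, -0.40517372,  0.22952146,  0.80186165],
       [ 0.46563621,  0.76427059, -0.4461764 , -0.56322937],
       [ 0.00536245,  0.50172176,  0.86501244,  1.12753975],
       [ 0.        ,  0.        ,  0.        ,  1.        ]])}
short_chisel 0.69 [326.7 239.6  59.6  42.2] 687
short_chisel 0.42 [279.3 319.1  87.2  55.2] 1043
middle_chisel 0.72 
[... 186 characters left out ...]
0.6 156.  120.8 117.2] 7776
{'time': 0.7, 'qpos': array([-7.37733719e+01,  2.00936384e+01,  9.46419389e+01, -1.21717944e-03,
        6.52647995e+01, -4.84837577e+00]), 'dq': array([ 0.04352015, -0.01110276,  0.07251008,  0.1430823 , -0.01869923,
       -0.01566853]), 'joint_efforts': array([-1.64245870e-03, -5.05948842e+01, -2.91623318e+01, -1.72954215e-04,
        5.46390511e-04,  1.52934280e-05]), 'eef_pos': array([ 0.19777827, -0.51319074,  0.23128436]), 'tcp_rot': array([-1.79999531e+02,  1.06969709e-03,  2.10755132e+01]), 'ft_force': array([0.91408391, 1.14662788, 1.04758733]), 'moment': array([ 0.00301797, -0.03419395,  0.01076486]), 'grip_force': 0.0, 'grip_width': 0.0852566571006037}
```

View pics/top0.png

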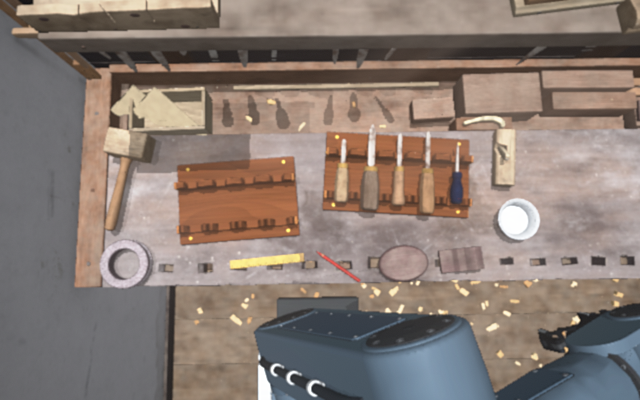

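View pics/side0.png

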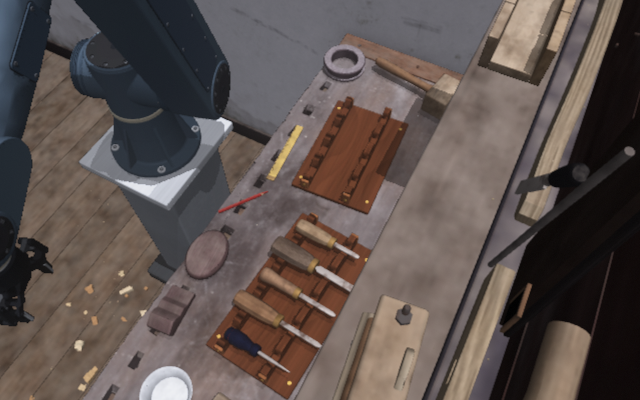

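The top view shows the empty rack (dark-red board, about 180-300 × 157-243) and the full rack (323-470 × 132-217). From left to right the full rack holds short, gouge, middle, long and screwdriver; the side view agrees. I'll enlarge both views to measure precisely.

```bash
python3 - <<'E'
import cv2,numpy as np
t=cv2.imread("pics/top0.png");s=cv2.imread("pics/side0.png")
a=cv2.resize(t[120:255,165:485],None,fx=2.5,fy=2.5,interpolation=cv2.INTER_CUBIC);cv2.imwrite("pics/tc.png",a)
b=cv2.resize(s[90:400,200:420],None,fx=1.9,fy=1.9,interpolation=cv2.INTER_CUBIC);cv2.imwrite("pics/sc.png",b)
# brass screws: yellow blobs
for n,im,(x0,x1,y0,y1) in(("top",t,(170,480,125,250)),("side",s,(200,415,92,395))):
    h=cv2.cvtColor(im,cv2.COLOR_BGR2HSV)
    m=((h[...,0]>12)&(h[...,0]<32)&(h[...,1]>110)&(h[...,2]>150)).astype(np.uint8)
    mm=np.zeros_like(m);mm[y0:y1,x0:x1]=m[y0:y1,x0:x1]
    k,l,st,c=cv2.connectedComponentsWithStats(mm)
    print(n,[(np.round(c[i],1).tolist(),int(st[i,4])) for i in range(1,k) if st[i,4]<40])
E
```

```text
top [([336.5, 136.5], 24), ([459.6, 143.4], 11), ([327.2, 151.0], 14), ([472.0, 158.0], 3), ([283.0, 161.3], 23), ([399.8, 168.4], 39), ([187.4, 169.4], 15), ([421.0, 171.0], 1), ([292.5, 176.5], 12), ([433.0, 179.0], 1), ([175.0, 184.5], 2), ([325.0, 193.8], 18), ([332.8, 204.4], 20), ([470.0, 203.0], 1), ([457.6, 211.2], 23), ([295.6, 220.2], 22), ([177.5, 228.5], 2), ([287.6, 230.0], 25), ([178.0, 231.0], 1), ([190.1, 238.0], 22)]
side [([338.5, 107.5], 8), ([300.1, 176.3], 7), ([268.0, 178.0], 1), ([366.5, 201.2], 10), ([331.4, 241.0], 31), ([365.7, 258.9], 7), ([312.5, 264.1], 28), ([296.4, 291.6], 29), ([277.0, 321.0], 1), ([218.4, 335.6], 13), ([289.0, 382.5], 16)]
```

View pics/tc.png

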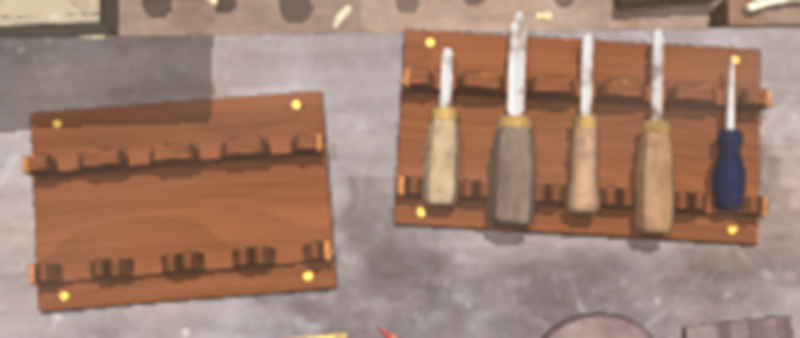

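View pics/sc.png

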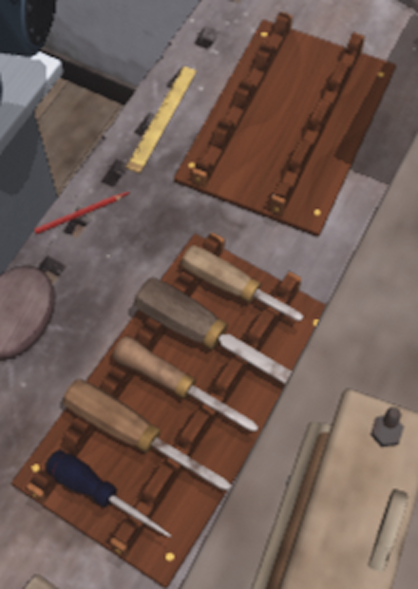

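The crops show the brass screws on both boards and the ferrule of each tool clearly. I'll triangulate those across the two views.

```bash
cat > h.py <<'E'
from rig import env, get_image, get_calibration, order, spotter
import cv2,numpy as np
C={n:get_calibration(n) for n in("top","side")}
def ray(n,p):
    c=C[n];f=200/np.tan(np.radians(c["vertical_fov"]/2));T=c["cam_to_world"]
    d=T[:3,:3]@np.array([(p[0]-c["cx"])/f,-(p[1]-c["cy"])/f,-1]);return T[:3,3],d
def atz(n,p,z):
    o,d=ray(n,p);return o+d*(z-o[2])/d[2]
def tri(pt,ps):
    (a,u),(b,v)=ray("top",pt),ray("side",ps)
    s=np.linalg.lstsq(np.c_[u,-v],b-a,rcond=None)[0];P,Q=a+u*s[0],b+v*s[1]
    return (P+Q)/2,np.linalg.norm(P-Q)
def proj(n,P):
    c=C[n];f=200/np.tan(np.radians(c["vertical_fov"]/2));T=c["cam_to_world"]
    q=T[:3,:3].T@(np.asarray(P)-T[:3,3]);return np.array([c["cx"]-f*q[0]/q[2],c["cy"]+f*q[1]/q[2]])
E
python3 - <<'E'
from h import *
top={"eFL":(187.4,169.4),"eFR":(283,161.3),"eNL":(190.1,238),"eNR":(287.6,230),"fFL":(336.5,136.5),"fFR":(459.6,143.4),"fNL":(332.8,204.4),"fNR":(457.6,211.2),
"short":(343,165.2),"gouge":(371.4,168),"mid":(399.4,168.4),"long":(427.4,171.2)}
side={"eFL":(400.5,129.5),"eFR":(366.5,201.2),"eNL":(338.5,107.5),"eNR":(300.1,176.3),"fFL":(365.7,258.9),"fFR":(289,382.5),"fNR":(218.4,335.6),
"short":(331.4,241),"gouge":(312.5,264.1),"mid":(296.4,291.6),"long":(281.6,320)}
for k in top:
    a=atz("top",top[k],.012)[:2]
    print(k,"top@12mm",np.round(a*1e3,1), "side@12", np.round(atz("side",side[k],.012)[:2]*1e3,1) if k in side else "", *( (np.round(tri(top[k],side[k])[0]*1e3,1),round(tri(top[k],side[k])[1]*1e3,1)) if k in side else ()))
for r in "ef":
    w={k:(atz("top",top[r+k],.012)[:2]+(atz("side",side[r+k],.012)[:2] if r+k in side else atz("top",top[r+k],.012)[:2]))/2 for k in("FL","FR","NL","NR")}
    wt={k:atz("top",top[r+k],.012)[:2] for k in w}
    for ww in(w,wt):
        c=sum(ww.values())/4;d=(ww["FL"]+ww["NL"]-ww["FR"]-ww["NR"]);x=(ww["FL"]+ww["FR"]-ww["NL"]-ww["NR"])
        yl=np.degrees(np.arctan2(-d[0],d[1]));yx=np.degrees(np.arctan2(x[1],x[0]))
        print(r,"centre",np.round(c*1e3,1),"yaw from row",yl.round(2),"from x",yx.round(2),"spans",np.linalg.norm(d)*500,np.linalg.norm(x)*500)
        R=lambda a:np.array([[np.cos(a),-np.sin(a)],[np.sin(a),np.cos(a)]])
        for i in range(4 if r=="e" else 5):
            y=(114-76*i if r=="e" else 152-76*i)/1e3
            print("  seat",i,np.round((c+R(np.radians(yl))@np.array([-.04,y]))*1e3,1))
E
```

```text
eFL top@12mm [594.4 350.4] side@12 [598.2 352.6] [596.4 352.2  10.4] 4.2
eFR top@12mm [613.2  87.2] side@12 [612.6  91.5] [612.8  87.5  17.6] 2.0
eNL top@12mm [406.  338.5] side@12 [406.  343.1] [406.9 337.9  17.1] 2.7
eNR top@12mm [423.4  75.8] side@12 [422.7  78.7] [423.6  75.9  16.2] 1.2
fFL top@12mm [681.6 -62.2] side@12 [679.9 -58.4] [680.2 -61.6  18.3] 0.9
fFR top@12mm [ 656.9 -405. ] side@12 [ 656.4 -398.3] [ 656.1 -400.8   20.9] 3.6
fNL top@12mm [491.2 -47.9] side@12 
fNR top@12mm [ 467.3 -388. ] side@12 [ 466.6 -384. ] [ 467.5 -385.5   17.7] 2.0
short top@12mm [599.8 -78.4] side@12 [584.  -54.2] [591.6 -74.8  55.5] 2.2
gouge top@12mm [ 590.8 -156.6] side@12 [ 571.7 -131.2] [ 581.4 -150.    60. ] 0.6
mid top@12mm [ 588.5 -234. ] side@12 [ 571.1 -211. ] [ 580. -225.   56.] 0.6
long top@12mm [ 579.5 -311.1] side@12 [ 574.3 -286.6] [ 577.1 -298.5   46.9] 10.8
e centre [509.6 214.7] yaw from row 3.67 from x 3.44 spans 263.3699573540114 190.411573597372
  seat 0 [462.4 325.9]
  seat 1 [467.2 250.1]
  seat 2 [472.1 174.2]
  seat 3 [476.9  98.4]
e centre [509.3 213. ] yaw from row 3.95 from x 3.53 spans 263.53164745550265 189.43858146586288
  seat 0 [461.5 324. ]
  seat 1 [466.7 248.1]
  seat 2 [472.  172.3]
  seat 3 [477.2  96.5]
f centre [ 573.9 -224. ] yaw from row -4.07 from x -4.22 spans 340.58064677408225 190.12201829103876
  seat 0 [544.8 -69.5]
  seat 1 [ 539.4 -145.3]
  seat 2 [ 534.  -221.1]
  seat 3 [ 528.6 -296.9]
  seat 4 [ 523.2 -372.7]
f centre [ 574.3 -225.8] yaw from row -4.07 from x -4.69 spans 342.3019669872998 190.63402507069182
  seat 0 [545.2 -71.3]
  seat 1 [ 539.8 -147.1]
  seat 2 [ 534.4 -222.9]
  seat 3 [ 529.  -298.8]
  seat 4 [ 523.6 -374.6]
```

The screw spans come out at 263 × 190 mm and 341 × 190 mm, which fits the board sizes. Heights match to about 5 mm, and the ferrules lie within 2 mm of the predicted nest lines. Next I move above the short chisel: turn first, then travel.

Request:
step_arm([
  [0.27, [0, 0, 0], 0.146],
  [0.27, [0, 0, 0], 0.146],
  [0.27, [0, 0, 0], 0.147],
  [0.27, [22.5, -33.3, 0], 0],
  [0.27, [22.5, -33.3, 0], 0],
  [0.27, [22.5, -33.3, 0], 0],
  [0.27, [22.5, -33.3, 0], 0],
  [0.27, [22.5, -33.3, 0], 0],
  [0.27, [22.5, -33.3, 0], 0],
  [0.27, [22.5, -33.3, 0], 0],
], squeeze=40)

```text
time: 1.7
eef_pos: [0.3723, -0.2905, 0.2315]
tcp_rot: [180.0, -0.0, -4.1]
ft_force: [1.3, -0.5, -1.0]
grip_width: 0.0618
grip_force: 0.0
```

Request:
step_arm([
  [0.27, [22.5, -33.3, 0], 0],
  [0.27, [22.5, -33.3, 0], 0],
  [0.27, [22.5, -33.3, 0], 0],
  [0.27, [22.5, -33.3, 0], 0],
  [0.27, [22.5, -33.3, 0], 0],
  [0.27, [22.5, -33.3, 10], 0],
  [0.27, [22.5, -33.3, 20], 0],
  [0.27, [0, 0, 30], 0],
  [0.27, [0, 0, 30], 0],
  [0.27, [0, 0, 10], 0],
])

```text
time: 2.7
eef_pos: [0.5439, -0.07, 0.1287]
tcp_rot: [-180.0, 0.2, -4.0]
ft_force: [-0.4, 0.3, 0.7]
grip_width: 0.0623
grip_force: 0.0
```

```bash
python3 - <<'E'
from h import *
s=get_image("side");t=get_image("top")
a=cv2.resize(s[170:340,230:430],(400*3//2,340*3//2),interpolation=cv2.INTER_CUBIC)
cv2.imwrite("pics/s1.png",a);o=env.get_obs();print(o["eef_pos"],o["tcp_rot"])
E
```

```text
[ 0.54459385 -0.07057179  0.13048543] [-1.79982031e+02  1.28253996e-01 -4.08776135e+00]
```

View pics/s1.png

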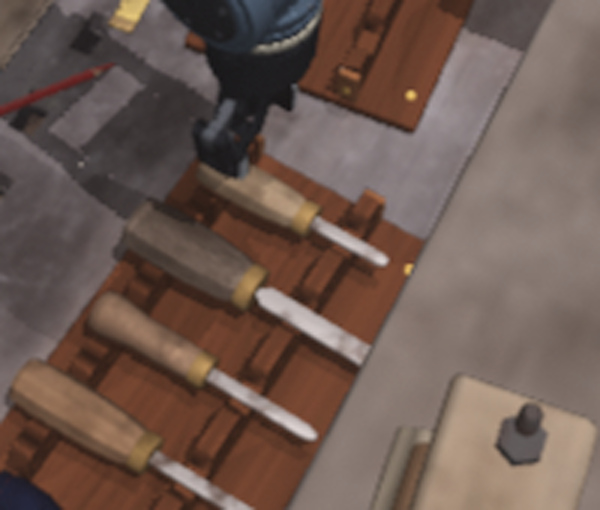

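The gripper stands above the short chisel's handle (crop about 225,150) with a finger either side. I go down now.

Request:
step_arm([
  [0.27, [0, 0, 20], 0],
  [0.27, [0, 0, 20], 0],
  [0.27, [0, 0, 20], 0],
  [0.27, [0, 0, 15], 0],
  [0.27, [0, 0, 15], 0],
  [0.27, [0, 0, 10], 0],
  [0.27, [0, 0, 5], 0],
  [0.27, [0, 0, 0], 0],
])

```text
time: 3.6
eef_pos: [0.5451, -0.0706, 0.026]
tcp_rot: [-180.0, 0.0, -4.1]
ft_force: [-0.6, 0.2, 0.5]
grip_width: 0.0624
grip_force: 0.0
```

Request:
step_arm([
  [0.7, [0, 0, 0], 0],
  [0.7, [0, 0, 0], 0],
  [0.7, [0, 0, 0], 0],
  [0.7, [0, 0, 0], 0],
  [0.7, [0, 0, 0], 0],
  [0.7, [0, 0, 0], 0],
])

```text
time: 4.2
eef_pos: [0.5457, -0.0708, 0.0271]
tcp_rot: [180.0, -0.1, -4.1]
ft_force: [-0.5, -0.8, 6.2]
grip_width: 0.0352
grip_force: 39.5
```

Request:
step_arm([
  [0.7, [0, 0, -8], 0],
  [0.7, [0, 0, -12], 0],
  [0.7, [0, 0, -15], 0],
  [0.7, [0, 0, -15], 0],
  [0.7, [0, 0, -15], 0],
  [0.7, [0, 0, -15], 0],
  [0.7, [0, 0, -8], 0],
  [0.7, [0, 0, 0], 0],
])

```text
time: 5.0
eef_pos: [0.5458, -0.0707, 0.1159]
tcp_rot: [180.0, -0.1, -4.1]
ft_force: [0.4, 0.1, -2.1]
grip_width: 0.0346
grip_force: 40.2
```

```bash
python3 - <<'E'
from h import *
s=get_image("side")
cv2.imwrite("pics/s2.png",cv2.resize(s[170:340,230:430],(600,510),interpolation=cv2.INTER_CUBIC))
o=env.get_obs();print(o["eef_pos"],o["tcp_rot"],o["ft_force"],o["moment"],o["grip_width"],o["grip_force"])
E
```

```text
[ 0.54529991 -0.07061958  0.11490777] [ 1.79992390e+02 -6.00903383e-02 -4.07939388e+00] [ 0.83552637  0.24096844 -2.45853929] [ 0.00861265 -0.01688252 -0.01223963] 0.034643541773049825 40.20385007956065
```

View pics/s2.png

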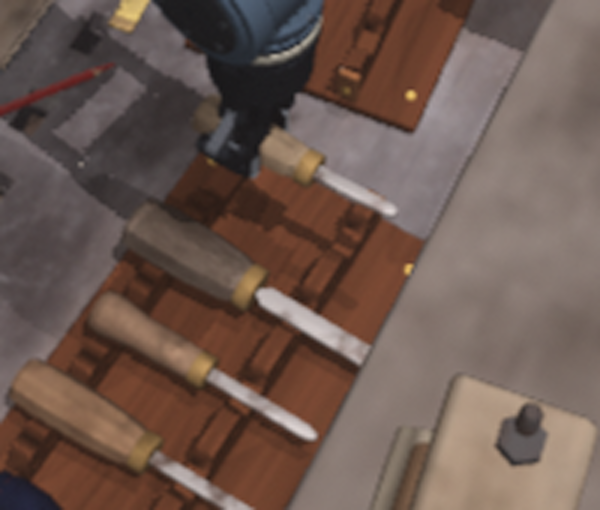

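The short chisel hangs level in the gripper, so I carry it to nest 1.

Request:
step_arm([
  [0.7, [-5.1, -17.7, 0], 0],
  [0.7, [-10.1, -35.4, 0], 0],
  [0.7, [-10.1, -35.4, 0], 0],
  [0.7, [-10.1, -35.4, 0], 0],
  [0.7, [-10.1, -35.4, 0], 0],
  [0.7, [-10.1, -35.4, 0], 0],
  [0.7, [-10.1, -35.4, 0], 0],
  [0.7, [-10.1, -35.4, 0], 0],
  [0.7, [-10.1, -35.4, 0], 0],
  [0.7, [-10.1, -35.4, 0], 0],
])

```text
time: 6.05
eef_pos: [0.4724, 0.273, 0.1136]
tcp_rot: [180.0, 0.1, -4.1]
ft_force: [0.8, -0.9, -2.5]
grip_width: 0.0352
grip_force: 40.3
```

Request:
step_arm([
  [0.7, [-10.1, -35.4, 0], 0],
  [0.7, [-5.1, -17.7, 0], 0],
  [0.7, [0, 0, 0], -0.068],
  [0.7, [0, 0, 0], -0.068],
  [0.7, [0, 0, 0], 0],
  [0.7, [0, 0, 0], 0],
])

```text
time: 6.65
eef_pos: [0.4617, 0.3255, 0.1138]
tcp_rot: [180.0, 0.0, 3.6]
ft_force: [0.9, -0.0, -2.4]
grip_width: 0.035
grip_force: 40.3
```

```bash
python3 - <<'E'
from h import *
s=get_image("side");t=get_image("top")
o=env.get_obs();print(o["eef_pos"],o["tcp_rot"],o["ft_force"],o["grip_width"])
A=cv2.resize(s[60:240,270:450],(540,540),interpolation=cv2.INTER_CUBIC)
cv2.imwrite("pics/s3.png",A)
E
```

```text
[0.46188413 0.32553641 0.11405356] [1.79990316e+02 2.21416491e-02 3.61202634e+00] [ 0.20206009 -0.54265099 -2.40429068] 0.03485960170425183
```

View pics/s3.png

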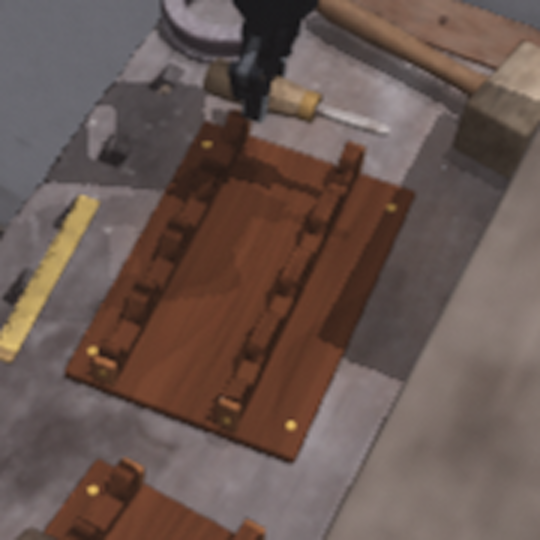

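The chisel hangs above the leftmost nest, level and in line with the rack. I lower it in two stages and watch the force.

Request:
step_arm([
  [0.7, [0, 0, 12], 0],
  [0.7, [0, 0, 15], 0],
  [0.7, [0, 0, 12], 0],
  [0.7, [0, 0, 8], 0],
  [0.7, [0, 0, 8], 0],
  [0.7, [0, 0, 5], 0],
  [0.7, [0, 0, 5], 0],
  [0.7, [0, 0, 0], 0],
])

```text
time: 7.55
eef_pos: [0.4618, 0.3256, 0.0488]
tcp_rot: [180.0, 0.0, 3.7]
ft_force: [0.3, -0.4, -1.4]
grip_width: 0.0347
grip_force: 40.3
```

Request:
step_arm([
  [0.7, [0, 0, 5], 0],
  [0.7, [0, 0, 5], 0],
  [0.7, [0, 0, 4], 0],
  [0.7, [0, 0, 3], 0],
  [0.7, [0, 0, 2], 0],
  [0.7, [0, 0, 0], 0],
])

```text
time: 8.15
eef_pos: [0.4618, 0.3257, 0.03]
tcp_rot: [180.0, 0.0, 3.7]
ft_force: [-0.4, 0.2, -2.7]
grip_width: 0.0349
grip_force: 40.3
```

Request:
step_arm([
  [0.7, [0, 0, 1], 0],
  [0.7, [0, 0, 1], 0],
  [0.7, [0, 0, 1], 0],
  [0.7, [0, 0, 0], 0],
])

```text
time: 8.55
eef_pos: [0.462, 0.3258, 0.0274]
tcp_rot: [-180.0, -0.0, 3.7]
ft_force: [0.6, -0.9, -1.9]
grip_width: 0.0349
grip_force: 40.4
```

Request:
step_arm([
  [0.7, [0, 0, 1], 0],
  [0.7, [0, 0, 1], 0],
  [0.7, [0, 0, 0], 0],
])

```text
time: 8.85
eef_pos: [0.4621, 0.3259, 0.0269]
tcp_rot: [-180.0, -0.0, 3.7]
ft_force: [-6.2, -4.2, 20.0]
grip_width: 0.0349
grip_force: 41.8
```

Contact shows at z 27, the height I gripped it at. I release and rise.

Request:
step_arm([
  [0.5, [0, 0, 0], 0],
  [0.4, [0, 0, 0], 0],
  [0.27, [0, 0, 0], 0],
  [0.27, [0, 0, 0], 0],
  [0.27, [0, 0, -10], 0],
  [0.27, [0, 0, -20], 0],
  [0.27, [0, 0, -20], 0],
  [0.27, [0, 0, -20], 0],
  [0.27, [0, 0, -20], 0],
])

```text
time: 9.75
eef_pos: [0.4619, 0.3258, 0.1168]
tcp_rot: [-180.0, -0.0, 3.7]
ft_force: [0.2, -0.2, -0.8]
grip_width: 0.0626
grip_force: 0.0
```

```bash
cat >> h.py <<'E'
def go(x,y,yaw):
    o=env.get_obs();p=o["eef_pos"]*1e3;a=np.radians(o["tcp_rot"][2]);d=np.array([x-p[0],y-p[1]])
    print("at",p.round(1),o["tcp_rot"].round(2),"tool x,y:",(d@[np.cos(a),np.sin(a)]).round(1),(d@[np.sin(a),-np.cos(a)]).round(1),"turn",round(-np.radians(yaw)+a,4))
E
python3 - <<'E'
from h import *
go(539.4,-145.5,-4.08)
E
```

```text
at [461.9 325.8 116.8] [-1.7999e+02 -2.0000e-02  3.7100e+00] tool x,y: 46.8 475.3 turn 0.136
```

Request:
step_arm([
  [0.27, [3.9, 39.6, 0], 0],
  [0.27, [3.9, 39.6, 0], 0],
  [0.27, [3.9, 39.6, 0], 0],
  [0.27, [3.9, 39.6, 0], 0],
  [0.27, [3.9, 39.6, 0], 0],
  [0.27, [3.9, 39.6, 0], 0],
  [0.27, [3.9, 39.6, 0], 0],
  [0.27, [3.9, 39.6, 0], 0],
  [0.27, [3.9, 39.6, 0], 0],
  [0.27, [3.9, 39.6, 0], 0],
])

```text
time: 10.75
eef_pos: [0.5267, -0.0686, 0.1161]
tcp_rot: [180.0, -0.0, 3.7]
ft_force: [1.0, 0.3, 0.3]
grip_width: 0.0626
grip_force: 0.0
```

Request:
step_arm([
  [0.27, [3.9, 39.6, 0], 0],
  [0.27, [3.9, 39.6, 0], 0],
  [0.27, [0, 0, 0], 0.068],
  [0.27, [0, 0, 0], 0.068],
  [0.27, [0, 0, 0], 0],
  [0.27, [0, 0, 0], 0],
])

```text
time: 11.35
eef_pos: [0.5395, -0.1453, 0.1157]
tcp_rot: [180.0, -0.0, -4.0]
ft_force: [0.4, -0.4, 0.4]
grip_width: 0.0624
grip_force: 0.0
```

```bash
python3 - <<'E'
from h import *
s=get_image("side")
go(539.4,-145.5,-4.08)
a=s[60:330,230:450]
cv2.imwrite("pics/s4.png",cv2.resize(a,(488,599),interpolation=cv2.INTER_CUBIC))
E
```

```text
at [ 539.5 -145.3  115.6] [ 1.80e+02 -2.00e-02 -3.96e+00] tool x,y: -0.1 0.2 turn 0.0021
```

View pics/s4.png

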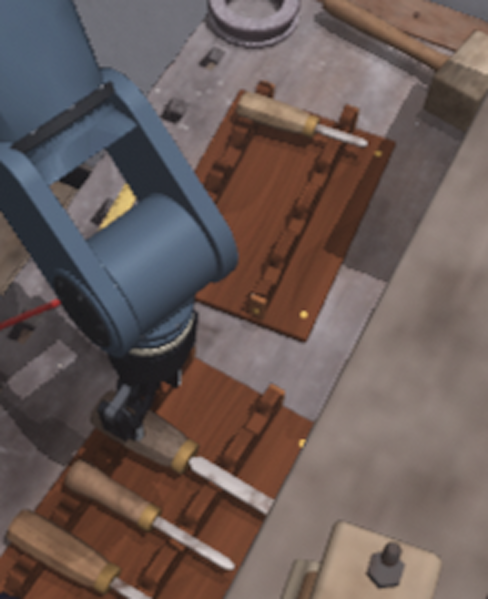

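The short chisel lies seated in the left nest (about 275,115), and the gripper is centred over the gouge. I descend and close on it.

Request:
step_arm([
  [0.27, [0, 0, 15], 0],
  [0.27, [0, 0, 20], 0],
  [0.27, [0, 0, 20], 0],
  [0.27, [0, 0, 15], 0],
  [0.27, [0, 0, 10], 0],
  [0.27, [0, 0, 7], 0],
  [0.27, [0, 0, 0], 0],
])

```text
time: 12.1
eef_pos: [0.5392, -0.1453, 0.0278]
tcp_rot: [-180.0, 0.0, -4.1]
ft_force: [-0.6, 0.0, 1.5]
grip_width: 0.0623
grip_force: 0.0
```

Request:
step_arm([
  [0.7, [0, 0, 0], 0],
  [0.7, [0, 0, 0], 0],
  [0.7, [0, 0, 0], 0],
  [0.7, [0, 0, 0], 0],
  [0.7, [0, 0, 0], 0],
])

```text
time: 12.6
eef_pos: [0.5399, -0.1452, 0.0292]
tcp_rot: [-180.0, -0.1, -4.1]
ft_force: [0.1, 5.8, 6.4]
grip_width: 0.0457
grip_force: 40.5
```

Request:
step_arm([
  [0.7, [0, 0, -8], 0],
  [0.7, [0, 0, -12], 0],
  [0.7, [0, 0, -15], 0],
  [0.7, [0, 0, -15], 0],
  [0.7, [0, 0, -15], 0],
  [0.7, [0, 0, -15], 0],
  [0.7, [0, 0, -8], 0],
  [0.7, [0, 0, 0], 0],
])

```text
time: 13.4
eef_pos: [0.54, -0.1457, 0.1179]
tcp_rot: [180.0, -0.1, -4.1]
ft_force: [-0.3, -1.0, -1.7]
grip_width: 0.0455
grip_force: 41.2
```

```bash
python3 - <<'E'
from h import *
go(467.1,249.8,3.7)
o=env.get_obs();print(o["ft_force"],o["moment"])
s=get_image("side")
cv2.imwrite("pics/s5.png",cv2.resize(s[170:340,230:430],(600,510),interpolation=cv2.INTER_CUBIC))
E
```

```text
at [ 540.  -145.7  117.9] [ 1.7996e+02 -1.4000e-01 -4.0800e+00] tool x,y: -100.9 -389.3 turn -0.1358
[-0.3353872  -0.95365426 -1.65535854] [-0.00937694 -0.03225322  0.02749185]
```

View pics/s5.png

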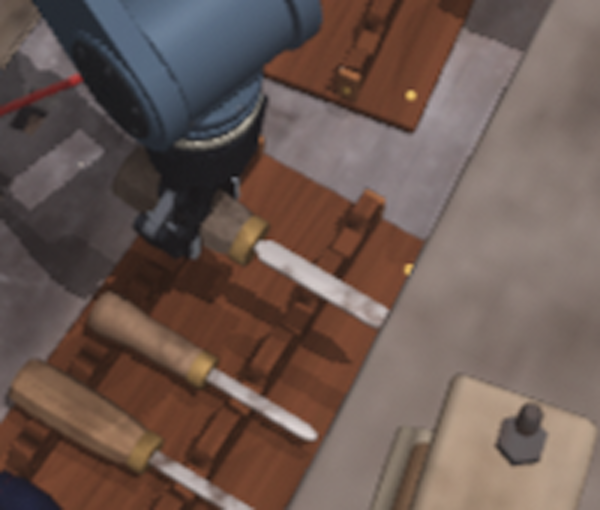

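The gouge is held level, so I carry it to nest 2.

Request:
step_arm([
  [0.7, [-4.6, -17.7, 0], 0],
  [0.7, [-9.2, -35.4, 0], 0],
  [0.7, [-9.2, -35.4, 0], 0],
  [0.7, [-9.2, -35.4, 0], 0],
  [0.7, [-9.2, -35.4, 0], 0],
  [0.7, [-9.2, -35.4, 0], 0],
  [0.7, [-9.2, -35.4, 0], 0],
  [0.7, [-9.2, -35.4, 0], 0],
  [0.7, [-9.2, -35.4, 0], 0],
  [0.7, [-9.2, -35.4, 0], 0],
])

```text
time: 14.45
eef_pos: [0.4746, 0.1981, 0.1156]
tcp_rot: [180.0, 0.1, -4.1]
ft_force: [0.8, 0.1, -0.9]
grip_width: 0.0461
grip_force: 41.3
```

Request:
step_arm([
  [0.7, [-9.2, -35.4, 0], 0],
  [0.7, [-4.6, -17.7, 0], 0],
  [0.7, [0, 0, 0], -0.068],
  [0.7, [0, 0, 0], -0.068],
  [0.7, [0, 0, 0], 0],
  [0.7, [0, 0, 0], 0],
])

```text
time: 15.05
eef_pos: [0.4655, 0.2503, 0.1159]
tcp_rot: [180.0, 0.1, 3.6]
ft_force: [-0.2, 0.6, -1.9]
grip_width: 0.0455
grip_force: 41.4
```

Request:
step_arm([
  [0.7, [0, 0, 12], 0],
  [0.7, [0, 0, 15], 0],
  [0.7, [0, 0, 15], 0],
  [0.7, [0, 0, 10], 0],
  [0.7, [0, 0, 8], 0],
  [0.7, [0, 0, 6], 0],
  [0.7, [0, 0, 0], 0],
])

```text
time: 15.75
eef_pos: [0.4659, 0.2501, 0.0497]
tcp_rot: [180.0, 0.1, 3.7]
ft_force: [-0.4, -0.4, -0.6]
grip_width: 0.0458
grip_force: 41.4
```

Request:
step_arm([
  [0.7, [0, 0, 5], 0],
  [0.7, [0, 0, 5], 0],
  [0.7, [0, 0, 4], 0],
  [0.7, [0, 0, 3], 0],
  [0.7, [0, 0, 1], 0],
  [0.7, [0, 0, 0], 0],
])

```text
time: 16.35
eef_pos: [0.4662, 0.2502, 0.0322]
tcp_rot: [180.0, 0.0, 3.7]
ft_force: [-0.5, 0.5, -2.5]
grip_width: 0.0457
grip_force: 41.4
```

Request:
step_arm([
  [0.7, [0, 0, 1], 0],
  [0.7, [0, 0, 1], 0],
  [0.7, [0, 0, 1], 0],
  [0.7, [0, 0, 0.5], 0],
  [0.7, [0, 0, 0], 0],
])

```text
time: 16.85
eef_pos: [0.4664, 0.2503, 0.0292]
tcp_rot: [-180.0, -0.0, 3.7]
ft_force: [-1.0, -0.7, 4.4]
grip_width: 0.0459
grip_force: 41.7
```

Request:
step_arm([
  [0.4, [0, 0, 0.5], 0],
  [0.4, [0, 0, 0], 0],
  [0.27, [0, 0, 0], 0],
  [0.27, [0, 0, 0], 0],
  [0.27, [0, 0, -10], 0],
  [0.27, [0, 0, -20], 0],
  [0.27, [0, 0, -20], 0],
  [0.27, [0, 0, -20], 0],
  [0.27, [0, 0, -20], 0],
])

```text
time: 17.75
eef_pos: [0.4662, 0.2502, 0.1198]
tcp_rot: [-180.0, -0.0, 3.7]
ft_force: [0.5, 0.9, 0.9]
grip_width: 0.062
grip_force: 0.0
```

```bash
python3 - <<'E'
from h import *
go(534.0,-221.3,-4.08)
E
```

```text
at [466.2 250.2 119.8] [-1.7999e+02 -3.0000e-02  3.7100e+00] tool x,y: 37.1 474.9 turn 0.136
```

Request:
step_arm([
  [0.27, [3.1, 39.6, 0], 0],
  [0.27, [3.1, 39.6, 0], 0],
  [0.27, [3.1, 39.6, 0], 0],
  [0.27, [3.1, 39.6, 0], 0],
  [0.27, [3.1, 39.6, 0], 0],
  [0.27, [3.1, 39.6, 0], 0],
  [0.27, [3.1, 39.6, 0], 0],
  [0.27, [3.1, 39.6, 0], 0],
  [0.27, [3.1, 39.6, 0], 0],
  [0.27, [3.1, 39.6, 0], 0],
])

```text
time: 18.75
eef_pos: [0.5228, -0.1447, 0.1191]
tcp_rot: [180.0, -0.0, 3.7]
ft_force: [1.7, 0.1, 0.4]
grip_width: 0.0626
grip_force: 0.0
```

Request:
step_arm([
  [0.27, [3.1, 39.6, 0], 0],
  [0.27, [3.1, 39.6, 0], 0],
  [0.27, [0, 0, 0], 0.068],
  [0.27, [0, 0, 0], 0.068],
  [0.27, [0, 0, 0], 0],
  [0.27, [0, 0, 0], 0],
])

```text
time: 19.35
eef_pos: [0.5341, -0.2215, 0.1188]
tcp_rot: [180.0, -0.0, -4.0]
ft_force: [-0.2, 0.6, 0.3]
grip_width: 0.0624
grip_force: 0.0
```

```bash
python3 - <<'E'
from h import *
s=get_image("side")
go(534.0,-221.3,-4.08)
a=s[60:370,210:440]
cv2.imwrite("pics/s6.png",cv2.resize(a,(444,598),interpolation=cv2.INTER_CUBIC))
E
```

```text
at [ 534.1 -221.4  118.7] [ 1.7999e+02 -2.0000e-02 -3.9600e+00] tool x,y: -0.1 -0.1 turn 0.0021
```

View pics/s6.png

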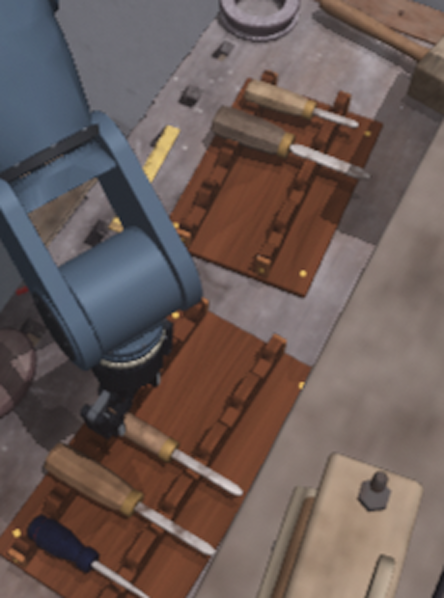

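The short chisel and the gouge are seated in nests 1 and 2, and the gripper is over the middle chisel (about 110,425). I descend (92 mm) and grip it.

Request:
step_arm([
  [0.27, [0, 0, 20], 0],
  [0.27, [0, 0, 20], 0],
  [0.27, [0, 0, 20], 0],
  [0.27, [0, 0, 15], 0],
  [0.27, [0, 0, 10], 0],
  [0.27, [0, 0, 7], 0],
  [0.27, [0, 0, 0], 0],
])

```text
time: 20.1
eef_pos: [0.5339, -0.2215, 0.0258]
tcp_rot: [-180.0, 0.0, -4.1]
ft_force: [0.2, 0.0, -0.3]
grip_width: 0.0623
grip_force: 0.0
```

Request:
step_arm([
  [0.75, [0, 0, 0], 0],
  [0.75, [0, 0, 0], 0],
  [0.75, [0, 0, 0], 0],
  [0.75, [0, 0, 0], 0],
  [0.75, [0, 0, 0], 0],
  [0.75, [0, 0, 0], 0],
])

```text
time: 20.7
eef_pos: [0.5345, -0.2219, 0.0271]
tcp_rot: [180.0, -0.1, -4.1]
ft_force: [-1.6, -0.0, 6.4]
grip_width: 0.0295
grip_force: 39.2
```

Request:
step_arm([
  [0.75, [0, 0, -8], 0],
  [0.75, [0, 0, -12], 0],
  [0.75, [0, 0, -15], 0],
  [0.75, [0, 0, -15], 0],
  [0.75, [0, 0, -15], 0],
  [0.75, [0, 0, -15], 0],
  [0.75, [0, 0, -8], 0],
  [0.75, [0, 0, 0], 0],
])

```text
time: 21.5
eef_pos: [0.5346, -0.2219, 0.1157]
tcp_rot: [180.0, -0.1, -4.1]
ft_force: [-0.3, 0.2, -1.2]
grip_width: 0.0296
grip_force: 39.8
```

```bash
python3 - <<'E'
from h import *
go(471.9,174.0,3.7)
o=env.get_obs();print(o["ft_force"],o["moment"])
s=get_image("side")
cv2.imwrite("pics/s7.png",cv2.resize(s[170:370,210:410],(580,580),interpolation=cv2.INTER_CUBIC))
E
```

```text
at [ 534.6 -221.9  115.7] [ 1.7995e+02 -1.1000e-01 -4.0800e+00] tool x,y: -90.7 -390.4 turn -0.1358
[-0.25583891  0.21742516 -1.24125592] [ 0.0099065  -0.03737643  0.02801994]
```

View pics/s7.png

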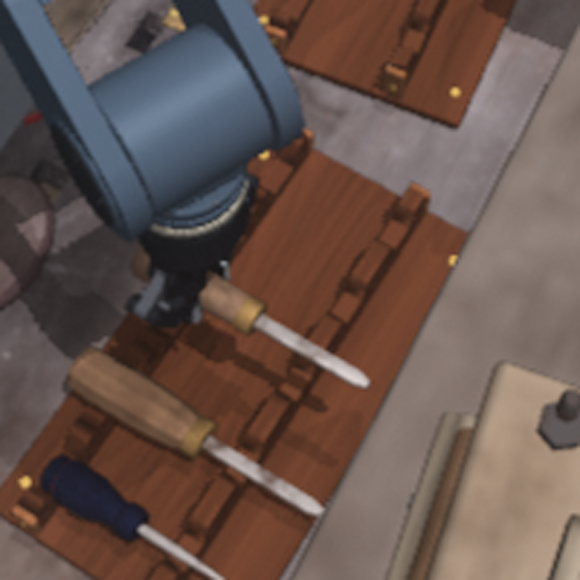

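The middle chisel is held level, so I carry it to nest 3.

Request:
step_arm([
  [0.75, [-4.1, -17.8, 0], 0],
  [0.75, [-8.2, -35.5, 0], 0],
  [0.75, [-8.2, -35.5, 0], 0],
  [0.75, [-8.2, -35.5, 0], 0],
  [0.75, [-8.2, -35.5, 0], 0],
  [0.75, [-8.2, -35.5, 0], 0],
  [0.75, [-8.2, -35.5, 0], 0],
  [0.75, [-8.2, -35.5, 0], 0],
  [0.75, [-8.2, -35.5, 0], 0],
  [0.75, [-8.2, -35.5, 0], 0],
])

```text
time: 22.55
eef_pos: [0.4789, 0.1223, 0.1136]
tcp_rot: [180.0, 0.1, -4.1]
ft_force: [0.9, 0.1, -2.0]
grip_width: 0.0293
grip_force: 39.8
```

Request:
step_arm([
  [0.75, [-8.2, -35.5, 0], 0],
  [0.75, [-4.1, -17.7, 0], 0],
  [0.75, [0, 0, 0], -0.068],
  [0.75, [0, 0, 0], -0.068],
  [0.75, [0, 0, 0], 0],
  [0.75, [0, 0, 0], 0],
])

```text
time: 23.15
eef_pos: [0.4712, 0.1745, 0.1138]
tcp_rot: [180.0, 0.1, 3.6]
ft_force: [-0.0, -0.1, -2.1]
grip_width: 0.0294
grip_force: 39.9
```

Request:
step_arm([
  [0.75, [0, 0, 12], 0],
  [0.75, [0, 0, 15], 0],
  [0.75, [0, 0, 15], 0],
  [0.75, [0, 0, 10], 0],
  [0.75, [0, 0, 8], 0],
  [0.75, [0, 0, 6], 0],
  [0.75, [0, 0, 0], 0],
])

```text
time: 23.85
eef_pos: [0.4716, 0.1742, 0.0477]
tcp_rot: [180.0, 0.1, 3.7]
ft_force: [-0.7, -0.6, -2.6]
grip_width: 0.0295
grip_force: 39.9
```

Request:
step_arm([
  [0.75, [0, 0, 5], 0],
  [0.75, [0, 0, 5], 0],
  [0.75, [0, 0, 4], 0],
  [0.75, [0, 0, 3], 0],
  [0.75, [0, 0, 1], 0],
  [0.75, [0, 0, 0], 0],
])

```text
time: 24.45
eef_pos: [0.4718, 0.1743, 0.0302]
tcp_rot: [180.0, 0.0, 3.7]
ft_force: [1.0, 0.1, -2.7]
grip_width: 0.0291
grip_force: 39.9
```

Request:
step_arm([
  [0.75, [0, 0, 1], 0],
  [0.75, [0, 0, 1], 0],
  [0.75, [0, 0, 1], 0],
  [0.75, [0, 0, 0.7], 0],
  [0.75, [0, 0, 0], 0],
])

```text
time: 24.95
eef_pos: [0.4719, 0.1743, 0.0271]
tcp_rot: [-180.0, -0.0, 3.7]
ft_force: [-2.5, -0.6, 6.2]
grip_width: 0.0297
grip_force: 40.5
```

Request:
step_arm([
  [0.5, [0, 0, 0.3], 0],
  [0.4, [0, 0, 0], 0],
  [0.27, [0, 0, 0], 0],
  [0.27, [0, 0, 0], 0],
  [0.27, [0, 0, 0], 0],
  [0.27, [0, 0, -10], 0],
  [0.27, [0, 0, -20], 0],
  [0.27, [0, 0, -20], 0],
  [0.27, [0, 0, -20], 0],
  [0.27, [0, 0, -20], 0],
])

```text
time: 25.95
eef_pos: [0.4719, 0.1743, 0.1179]
tcp_rot: [-180.0, -0.0, 3.7]
ft_force: [-0.5, -0.3, 0.0]
grip_width: 0.0622
grip_force: 0.0
```

```bash
python3 - <<'E'
from h import *
go(528.6,-297.3,-4.08)
E
```

```text
at [471.9 174.3 117.9] [-1.7999e+02 -3.0000e-02  3.7100e+00] tool x,y: 26.0 474.3 turn 0.136
```

Request:
step_arm([
  [0.27, [2.2, 39.5, 0], 0],
  [0.27, [2.2, 39.5, 0], 0],
  [0.27, [2.2, 39.5, 0], 0],
  [0.27, [2.2, 39.5, 0], 0],
  [0.27, [2.2, 39.5, 0], 0],
  [0.27, [2.2, 39.5, 0], 0],
  [0.27, [2.2, 39.5, 0], 0],
  [0.27, [2.2, 39.5, 0], 0],
  [0.27, [2.2, 39.5, 0], 0],
  [0.27, [2.2, 39.5, 0], 0],
])

```text
time: 26.95
eef_pos: [0.5194, -0.2202, 0.1171]
tcp_rot: [180.0, -0.0, 3.7]
ft_force: [0.4, -0.1, -0.4]
grip_width: 0.0621
grip_force: 0.0
```

Request:
step_arm([
  [0.27, [2.2, 39.5, 0], 0],
  [0.27, [2.2, 39.5, 0], 0],
  [0.27, [0, 0, 0], 0.068],
  [0.27, [0, 0, 0], 0.068],
  [0.27, [0, 0, 0], 0],
  [0.27, [0, 0, 0], 0],
])

```text
time: 27.55
eef_pos: [0.5289, -0.2969, 0.1168]
tcp_rot: [180.0, -0.0, -4.0]
ft_force: [-0.7, 0.4, -0.2]
grip_width: 0.0617
grip_force: 0.0
```

```bash
python3 - <<'E'
from h import *
s=get_image("side")
go(528.6,-297.3,-4.08)
a=s[80:390,200:430]
cv2.imwrite("pics/s8.png",cv2.resize(a,(444,598),interpolation=cv2.INTER_CUBIC))
E
```

```text
at [ 528.9 -296.8  116.7] [ 1.7999e+02 -1.0000e-02 -3.9600e+00] tool x,y: -0.3 0.5 turn 0.0021
```

View pics/s8.png

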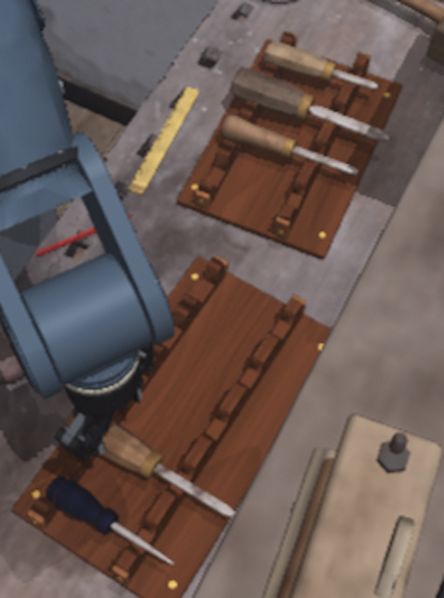

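Three tools are seated in order, and the gripper is over the long chisel, clear of the screwdriver (about 80,505). I descend and grip it.

Request:
step_arm([
  [0.27, [0, 0, 20], 0],
  [0.27, [0, 0, 20], 0],
  [0.27, [0, 0, 20], 0],
  [0.27, [0, 0, 15], 0],
  [0.27, [0, 0, 9], 0],
  [0.27, [0, 0, 6], 0],
  [0.27, [0, 0, 0], 0],
])

```text
time: 28.3
eef_pos: [0.5288, -0.2969, 0.026]
tcp_rot: [-180.0, 0.0, -4.1]
ft_force: [-0.4, 0.1, -0.7]
grip_width: 0.0624
grip_force: 0.0
```

Request:
step_arm([
  [0.7, [0, 0, 0], 0],
  [0.7, [0, 0, 0], 0],
  [0.7, [0, 0, 0], 0],
  [0.7, [0, 0, 0], 0],
  [0.7, [0, 0, 0], 0],
  [0.7, [0, 0, 0], 0],
])

```text
time: 28.9
eef_pos: [0.5293, -0.2974, 0.0273]
tcp_rot: [179.9, -0.1, -4.1]
ft_force: [-1.5, 0.5, 7.3]
grip_width: 0.0376
grip_force: 39.6
```

Request:
step_arm([
  [0.7, [0, 0, -8], 0],
  [0.7, [0, 0, -12], 0],
  [0.7, [0, 0, -15], 0],
  [0.7, [0, 0, -15], 0],
  [0.7, [0, 0, -15], 0],
  [0.7, [0, 0, -15], 0],
  [0.7, [0, 0, -8], 0],
  [0.7, [0, 0, 0], 0],
])

```text
time: 29.7
eef_pos: [0.5294, -0.2973, 0.1157]
tcp_rot: [179.9, -0.1, -4.1]
ft_force: [0.1, -0.2, -2.0]
grip_width: 0.0376
grip_force: 40.2
```

```bash
python3 - <<'E'
from h import *
go(476.7,98.2,3.7)
o=env.get_obs();print(o["ft_force"],o["moment"])
s=get_image("side")
cv2.imwrite("pics/s9.png",cv2.resize(s[200:400,200:400],(560,560),interpolation=cv2.INTER_CUBIC))
E
```

```text
at [ 529.4 -297.3  115.7] [ 1.7994e+02 -1.1000e-01 -4.0800e+00] tool x,y: -80.7 -390.8 turn -0.1358
[ 0.13373759 -0.23173528 -2.01113812] [ 0.03211952 -0.04087871 -0.0436104 ]
```

View pics/s9.png

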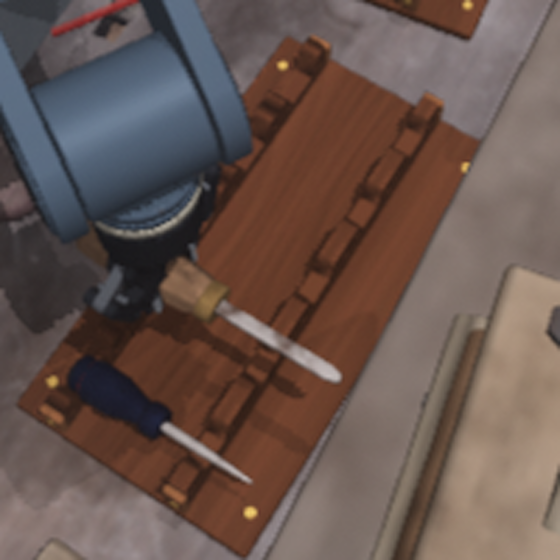

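The long chisel is held level and the screwdriver hasn't moved. I carry it to nest 4.

Request:
step_arm([
  [0.7, [-3.7, -17.8, 0], 0],
  [0.7, [-7.3, -35.5, 0], 0],
  [0.7, [-7.3, -35.5, 0], 0],
  [0.7, [-7.3, -35.5, 0], 0],
  [0.7, [-7.3, -35.5, 0], 0],
  [0.7, [-7.3, -35.5, 0], 0],
  [0.7, [-7.3, -35.5, 0], 0],
  [0.7, [-7.3, -35.5, 0], 0],
  [0.7, [-7.3, -35.5, 0], 0],
  [0.7, [-7.3, -35.5, 0], 0],
])

```text
time: 30.75
eef_pos: [0.4829, 0.0458, 0.1137]
tcp_rot: [180.0, 0.1, -4.1]
ft_force: [1.4, -0.5, -1.4]
grip_width: 0.0371
grip_force: 40.3
```

Request:
step_arm([
  [0.7, [-7.3, -35.5, 0], 0],
  [0.7, [-3.7, -18, 0], 0],
  [0.7, [0, 0, 0], -0.068],
  [0.7, [0, 0, 0], -0.068],
  [0.7, [0, 0, 0], 0],
  [0.7, [0, 0, 0], 0],
])

```text
time: 31.35
eef_pos: [0.4763, 0.0984, 0.1139]
tcp_rot: [180.0, 0.0, 3.6]
ft_force: [0.1, -0.7, -1.1]
grip_width: 0.0372
grip_force: 40.4
```

Request:
step_arm([
  [0.7, [0, 0, 12], 0],
  [0.7, [0, 0, 15], 0],
  [0.7, [0, 0, 15], 0],
  [0.7, [0, 0, 10], 0],
  [0.7, [0, 0, 8], 0],
  [0.7, [0, 0, 6], 0],
  [0.7, [0, 0, 0], 0],
])

```text
time: 32.05
eef_pos: [0.4762, 0.0985, 0.0477]
tcp_rot: [180.0, 0.1, 3.7]
ft_force: [-0.6, 0.6, -0.3]
grip_width: 0.0374
grip_force: 40.4
```

Request:
step_arm([
  [0.7, [0, 0, 5], 0],
  [0.7, [0, 0, 5], 0],
  [0.7, [0, 0, 4], 0],
  [0.7, [0, 0, 3], 0],
  [0.7, [0, 0, 1], 0],
  [0.7, [0, 0, 0], 0],
])

```text
time: 32.65
eef_pos: [0.4765, 0.0985, 0.0302]
tcp_rot: [-180.0, 0.0, 3.7]
ft_force: [0.6, -0.0, -1.2]
grip_width: 0.0372
grip_force: 40.4
```

Request:
step_arm([
  [0.7, [0, 0, 1], 0],
  [0.7, [0, 0, 1], 0],
  [0.7, [0, 0, 1], 0],
  [0.7, [0, 0, 0.7], 0],
  [0.7, [0, 0, 0], 0],
])

```text
time: 33.15
eef_pos: [0.4767, 0.0986, 0.0272]
tcp_rot: [-180.0, -0.0, 3.7]
ft_force: [-3.2, -0.2, 9.3]
grip_width: 0.037
grip_force: 41.0
```

Request:
step_arm([
  [0.5, [0, 0, 0], 0],
  [0.4, [0, 0, 0], 0],
  [0.27, [0, 0, 0], 0],
  [0.27, [0, 0, 0], 0],
  [0.27, [0, 0, 0], 0],
  [0.27, [0, 0, -10], 0],
  [0.27, [0, 0, -20], 0],
  [0.27, [0, 0, -30], 0],
  [0.27, [0, 0, -40], 0],
  [0.27, [0, 0, -40], 0],
])

```text
time: 34.15
eef_pos: [0.4761, 0.0985, 0.1686]
tcp_rot: [180.0, 0.0, 3.7]
ft_force: [0.6, 0.1, 0.6]
grip_width: 0.0622
grip_force: 0.0
```

Request:
step_arm([
  [0.27, [-10, 35, -20], 0],
  [0.27, [-10, 35, -20], 0],
  [0.27, [-10, 35, 0], 0],
  [0.27, [-10, 35, 0], 0],
  [0.27, [-10, 35, 0], 0],
  [0.27, [-10, 35, 0], 0],
  [0.27, [-10, 35, 0], 0],
  [0.27, [0, 35, 0], 0],
  [0.27, [0, 0, 0], 0],
  [0.27, [0, 0, 0], 0],
])

```text
time: 35.15
eef_pos: [0.4245, -0.1856, 0.207]
tcp_rot: [-180.0, -0.0, 3.6]
ft_force: [-0.6, -0.2, -0.5]
grip_width: 0.0625
grip_force: 0.0
```

```bash
python3 - <<'E'
from h import *
s=get_image("side");t=get_image("top")
a=cv2.resize(s[80:390,200:430],(444,598),interpolation=cv2.INTER_CUBIC)
b=cv2.resize(t[120:260,165:325],(352,308),interpolation=cv2.INTER_CUBIC)
c=np.zeros((598,796,3),np.uint8);c[:,:444]=a;c[:308,444:]=b
cv2.imwrite("pics/f.png",c)
E
```

```text
(no output)
```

View pics/f.png

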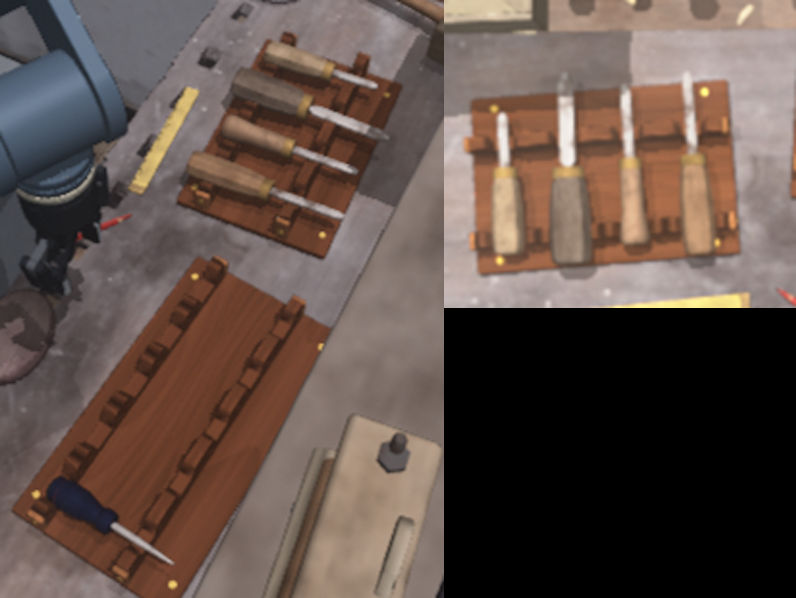

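All four tools are seated in order (short, gouge, middle, long), the screwdriver is still in its place, and the robot is clear of everything. I hand the job in.

```bash
python3 -c "
from rig import order
print(order.hand_in())"
```

```text
the job is handed in; nothing more can be done
None
```

The job is handed in: short chisel, gouge, middle chisel and long chisel lie seated in that order, left to right, in the formerly empty rack with handles towards the robot, and the screwdriver was left in its place; the arm finished clear at about 35 s, and no verdict came back.

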